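# Load the force gauge with its test mass

## Task

Pick up the steel test mass by its blue grip and hang it on the hook of the force gauge: bring it up from the open side so that the hook's nose passes under its cross bar, lay the bar on the nose, slide it in past the sprung brass keeper and lower it gently into the throat, so that the keeper swings shut again and the mass hangs free and still. The gauge is delicate: nobody has measured how high its clamp sits, so feel for the hook, never press or jolt its arm down past its overload mark or bump it hard, and do not let the mass drop: let go only when it rests in the throat and the gauge carries it. Leave the mirror mount, flip mount, screw jar and driver where they are.

Things in the scene. Friction and masses are not known exactly. Their poses are not given: they have to be found in the camera images.
- mass_grip (a point): Centre of the blue grip block on top of the loose steel test mass (0.5 kg, within 15 percent): 16 mm along x, 34 mm along y, 22 mm high. Grasp it from above across the 34 mm (y). z is the mass's upright axis. Front and back are alike. This point is 143 mm above the underside, 53 mm above the cross bar's axis.
- mass_bar (a point): Centre of the mass's round steel cross bar, 8 mm across, axis along y, 90 mm above the underside. It joins two upright cheeks, 14 mm along x and 4 mm thick, inner faces 26 mm apart. Clear window above the bar 38 mm high, below it 54 mm (this lower window takes the hook's nose).
- test_mass: The same test mass, origin at the centre of its underside, axes as for its points. Lowest comes a steel cylinder 46 mm across and 32 mm high, then the stirrup (cheeks, bar, blue block), 154 mm in all. It stands loose on the worktop.
- gauge_stand: Force gauge, fixed: round foot 76 mm across, post 25 mm across, 210 mm high. Origin at the foot's underside, z up. A black clamp on the post carries a thin leaf spring along -x with a dark steel hook (12 mm wide in y) at its end, mouth open towards -x. Above 20 N between mass and gauge is a harmful bump; the hook yields only downwards, 0.4 mm per newton at the throat.
- throat_foot (a point): Point on the worktop plumb below the hook's throat point T (the bar's axis when seated, arm unloaded), 110 mm from the post along the stand's -x; axes as the stand's. The clamp was set by hand and its height is not measured: T is anywhere from 144 to 176 mm above this point. Throat 11 mm wide in x (5.5 mm either side of T), floor 4 mm below T; hook bottom 12 mm below T.
- nose_foot (a point): Point on the worktop plumb below the nose, 23 mm outward (-x) of throat_foot. Lip crest: 6 mm above T, from 12.5 to 5.5 mm outward of T. From 11.5 mm outward the nose slopes down at 0.17 rad, top 4 mm above T here, tip 38 mm outward and 6 mm thick. Upper jaw: from 10.5 mm outward to the hook's back, underside 22 mm and top 34 mm above T; nothing is above the nose farther out.
- gauge_arm (a joint): Gauge reading: downward swing of the arm in rad, about 0 unloaded; it turns about a line 88 mm inward (+x) of T and 10 mm above it. 0.0045 rad per newton at T, so the hanging mass reads 0.019 to 0.026. Overload mark: 0.04 (9 N).
- keeper (a joint): Brass keeper, a 13 mm flap hinged under the front of the upper jaw, 7.5 mm outward of T, that closes the mouth. 0 is shut; it swings inwards up to 1.25 rad when pushed in from outside; a spring (1 to 2 N at the tip) shuts it once the bar lies in the throat.
- mirror_mount_b: Black mirror mount on a post, 46x58x97 mm, origin at its underside; to be left alone.
- flip_mount: Flip mount with a red filter, 25x58x117 mm, origin at its underside; to be left alone.
- screw_jar: Clear jar of screws with a black cap, 58 mm across, 56 mm high, origin at its underside; to be left alone.
- orange_driver: Screwdriver with an orange handle, 202 mm long, 24 mm high, lying along its y, origin at its underside; to be left alone.

How it is judged:
By the outcome, as a careful person would: the job done as asked, in the order asked, and still so for the second after the job is handed in, with the robot touching nothing.
It also fails if it takes over 45 s, if anything falls off the work surface, if the arm or the gripper's body presses on something with over 40 N, if the wrist force passes 120 N, or if a joint passes its speed limit or range.

## Robot

A 6-joint arm with a two-finger parallel gripper is mounted at the origin on a cart in front of the work surface, level with it; the furniture and walls round the work are solid. World frame = base frame: x ahead of the robot, y to its left, z up, the work surface at z = 0. Lengths are in m, angles in rad, forces in N, time in s.
With the tool pointing down it reaches from about 0.375 to 0.9 m from the base axis. Payload 3.1 kg.
Tool frame: the origin (TCP) lies between the finger pads; the fingertips stand manip.nose_length ahead of it and the grasp point (between the pads) lies 5 mm behind it (manip.nose_length is the distance from the TCP to the fingertips, in m); z points along the fingers, y is the line along which they close (so a half turn about z gives the same grasp; the last joint's range is limited). The gripper opens to 85 mm and grips with 20 to 120 N. Pads are 22 mm wide; open, the fingers measure 114 mm over their backs; the gripper's body (76 mm by 85 mm) begins 54 mm behind the grasp point. The pads swing forward as they close: fully open they stand 13 mm farther back than shut.
Start: joints at [-1.486, 0.527, 1.433, -0, 1.181, -0.178], TCP at [0.162, -0.604, 0.245] pointing down, gripper open.
Joint ranges: [-3.08, 3.08], [-0.75, 2.2], [0.22, 2.44], [-1.43, 4.57], [0, 2.65], [-2.85, 2.85]. Speed limits (rad/s): [2.79, 2.79, 3.14, 3.14, 3.14, 3.14].

## Interface

Orientations are given as a unit quaternion [x, y, z, w].
In Python, from station import monitor, eyes, job, manip gives the robot as it stands.
- The arm moves only by the shell command python3 -m pendant 'ROWS' [FORCE]. ROWS is JSON, a list that holds one entry, the list of rows, each a list of 7 numbers: the shift along the tool's x, y, z as a fraction of full scale, then the turn, a rotation vector about the tool's x, y, z as a fraction of full scale, then the opening, from 0 (shut) to 1 (fully open). A call has 1 to 20 rows; each row shifts and turns the commanded pose from where the row before left it, along the tool's axes as they then stand; what a row does not reach is not made up. Full scale, the value 1, is 800 mm for a shift and 0.12 rad for a turn. A row lasts 1/10 s, in which the tool goes at most 50 mm and 8.59 degrees, less where a joint would pass 70% of its speed; a pose out of reach is approached as far as the arm can. A call with a number of a shift or a turn outside -1 to 1 is refused whole. A call with a gripper value outside its range is refused whole. The fingers move at their own pace and stop on an object; FORCE is the grip in N (left out, the last holds). Time passes only in rows, so rows that do not move let the fingers close. It gives the time, the measured TCP pose, the force, the opening and the grip force at its end, in the units of the state.
- monitor.sense(): the state, without advancing time (a new reading comes with each control period).
- eyes.snapshot(name): name is "side" or "top" or "wrist"; returns a dict with "pixels" (384x512x3 uint8, red, green, blue), "depth" (384x512 float32, m along the optical axis (not along the pixel's ray), 0 where there is no reading), "intrinsics" (3x3 intrinsics, pixels), "k1" (the pictures are not rectified: a ray, as slopes to the right and down, at radius r is drawn at 1 + k1 r^2 times it, then the intrinsics apply), "eye" and "attitude" of the camera in the world. Camera axes: x right, y down, z forward; pixel columns grow to the right and rows downward; lengths in m; the calibration is good to about 2 mm. A picture is of the moment at which its call begins.
- job.sign_off(): hands the job in; it is judged then, once.
The state is a dict: "t": time; "q": joint angles; "qd": joint speeds; "tau": joint torques, N m; "tcp_pos": TCP position; "tool_rot": TCP orientation; "force": force on the tool from outside, world axes, zero at the start; "ft_torque": the same for the moment, N m; "finger_gap": opening from 0.0 (shut) to 1.0 (fully open); "gripper_force": force on a finger pad.
Only numpy, scipy, OpenCV 4.12 (cv2) and the standard library are available. Lean on these libraries where they do the work, as an engineer would, in place of code of your own. Each camera call takes 0.05 s, during which the arm holds its last target. There are 200 camera calls.

## Working session

There is one attempt and no reset: what is moved stays moved. The work goes in short steps, Python scripts to look and compute and a shell command to move; the robot and the scene stay as the last step left them, time stands still between calls to the robot, and variables do not carry over. Pictures are saved under pics/ and viewed, at most 10 in all, crops included, and the job is handed in when it is done.

```bash
ls; mkdir -p pics
cat > h.py <<'E'
import numpy as np, cv2
from station import monitor, eyes, job, manip
def ray(s,u,v):
    K=np.array(s["intrinsics"]);xd=np.array([(u-K[0,2])/K[0,0],(v-K[1,2])/K[1,1]]);x=xd.copy()
    for _ in range(20): x=xd/(1+s["k1"]*(x@x))
    A=np.array(s["attitude"])
    if A.shape!=(3,3):
        from scipy.spatial.transform import Rotation as R; A=R.from_quat(A.ravel()).as_matrix()
    return np.array(s["eye"]),A@np.array([x[0],x[1],1.])
def onplane(s,u,v,z):
    e,d=ray(s,u,v); return e+d*(z-e[2])/d[2]
def deep(s,u,v):
    e,d=ray(s,u,v); return e+d*float(s["depth"][int(v),int(u)])
def cloud(s):
    K=np.array(s["intrinsics"]);v,u=np.mgrid[:384,:512]
    xd=np.stack([(u-K[0,2])/K[0,0],(v-K[1,2])/K[1,1]],-1);x=xd.copy()
    for _ in range(20): x=xd/(1+s["k1"]*(x**2).sum(-1,keepdims=True))
    A=np.array(s["attitude"])
    if A.shape!=(3,3):
        from scipy.spatial.transform import Rotation as R; A=R.from_quat(A.ravel()).as_matrix()
    d=np.concatenate([x,np.ones((384,512,1))],-1)@A.T
    P=np.array(s["eye"])+d*s["depth"][...,None]; P[s["depth"]==0]=np.nan
    return P
def save(s,n,crop=None):
    im=s["pixels"][:,:,::-1]
    if crop: a,b,c,d=crop; im=cv2.resize(im[b:d,a:c],None,fx=3,fy=3)
    cv2.imwrite(f"pics/{n}.png",im)
E
python3 - <<'E'
from h import *
a=eyes.snapshot("top");b=eyes.snapshot("side");
cv2.imwrite("pics/a.png",a["pixels"][:,:,::-1]);cv2.imwrite("pics/b.png",b["pixels"][:,:,::-1])
for s in(a,b): print(s["eye"],s["attitude"],s["intrinsics"],s["k1"])
st=monitor.sense();print(st,manip.nose_length, [x for x in dir(manip) if x[0]!='_'],[x for x in dir(monitor) if x[0]!='_'])
E
```

```text
pics
[0.37142647 0.14115298 1.21379319] [-0.7051703   0.70720776 -0.03926645  0.03240635] [[391.71682837   0.         254.66967813]
 [  0.         391.71682837 186.55252044]
 [  0.           0.           1.        ]] -0.05967048472586937
[1.37809975 0.41659015 1.19247705] [ 0.53327366  0.76959461 -0.28346574 -0.20734155] [[474.82018058   0.         256.84439295]
 [  0.         474.82018058 186.32424206]
 [  0.           0.           1.        ]] -0.030336244363268507
{'t': 0.1, 'q': array([-1.48652330e+00,  5.28381022e-01,  1.43379800e+00, -2.27387321e-05,
        1.18140725e+00, -1.78495730e-01]), 'qd': array([-0.00259187, -0.00272144, -0.00235124,  0.00022344, -0.00118609,
        0.00113732]), 'tau': array([-2.39235997e-04, -4.43303990e+01, -1.78585643e+01, -2.30631886e-04,
        3.91130816e-03,  1.49078386e-05]), 'tcp_pos': array([ 0.16231821, -0.60290027,  0.24441907]), 'tool_rot': array([ 9.91380422e-01,  1.31010938e-01,  3.64411708e-05, -9.96194227e-04]), 'force': array([0.35476007, 0.10490356, 0.60763708]), 'ft_torque': array([-0.02110485, -0.00878026, -0.02884404]), 'gripper_force': 0.0, 'finger_gap': 1.001527330333267} 0.014 ['PlanningError', 'nose_length'] ['sense']
```

View pics/a.png

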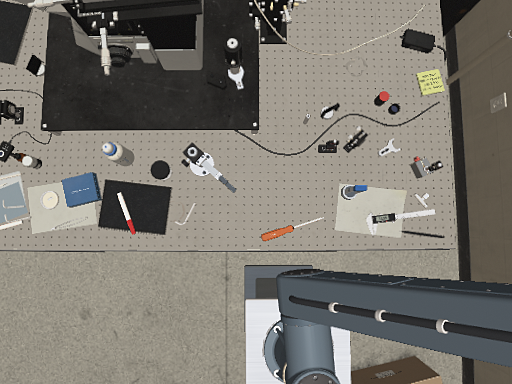

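View pics/b.png

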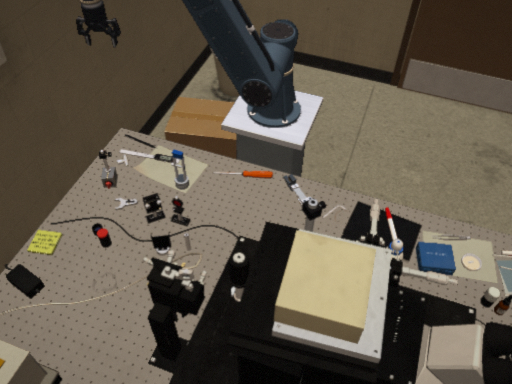

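The top view shows the mass with its blue grip at about (357,190) and the gauge with its clamp at (192,153) and hook end near (232,188). In the side view the mass is at about (180,168) and the gauge post at (312,208). I'll crop both views for detail.

Run:
```python
from h import *
a=eyes.snapshot("top");b=eyes.snapshot("side")
c=lambda s,x,y,w,h,f:cv2.resize(s["pixels"][y:y+h,x:x+w,::-1],(w*f,h*f),interpolation=cv2.INTER_CUBIC)
A=c(a,175,135,70,65,5);B=c(a,330,175,70,65,5);C=c(b,270,165,70,55,5);D=c(b,150,140,70,55,5)
cv2.imwrite("pics/c.png",np.vstack([np.hstack([A,B]),np.hstack([C,D])])[:600])
for s,r in((a,(330,175,400,240)),(b,(150,140,220,200))):
    h=cv2.cvtColor(s["pixels"],cv2.COLOR_RGB2HSV);m=cv2.inRange(h,(100,140,60),(125,255,255))
    x0,y0,x1,y1=r;v,u=np.nonzero(m[y0:y1,x0:x1]);u+=x0;v+=y0
    P=cloud(s)[v,u];print(len(u),u.mean(),v.mean(),np.nanmedian(P,0),np.nanmin(P,0),np.nanmax(P,0),onplane(s,u.mean(),v.mean(),.15))
    (cc,wh,an)=cv2.minAreaRect(np.stack([u,v],1).astype(np.float32));print(cc,wh,an)
P=cloud(a)
# heights around gauge
z=P[135:200,175:245];np.set_printoptions(precision=3,suppress=True)
for lo,hi in((.14,.19),(.19,.26)):
    k=(z[...,2]>lo)&(z[...,2]<hi);print(lo,k.sum());q=z[k];print(q[::max(1,len(q)//25)])
```

```text
72 359.8333333333333 187.54166666666666 [ 0.47520736 -0.15795261  0.15318934] [ 0.46879826 -0.17457542  0.1412154 ] [ 0.48351233 -0.14338754  0.15730455] [ 0.47623397 -0.15837453  0.15      ]
(360.0, 187.5) (5.0, 12.0) 90.0
47 177.2340425531915 153.0212765957447 [ 0.47923366 -0.15704717  0.15206231] [ 0.4670857  -0.17355469  0.13949102] [ 0.48831319 -0.14350812  0.15732763] [ 0.47816641 -0.15847828  0.15      ]
(177.1800079345703, 152.760009765625) (8.800000190734863, 5.800000190734863) 36.869895935058594
0.14 285
[[0.566 0.268 0.186]
 [0.55  0.321 0.185]
 [0.547 0.316 0.188]
 [0.545 0.327 0.184]
 [0.546 0.269 0.18 ]
 [0.543 0.269 0.179]
 [0.54  0.292 0.183]
 [0.536 0.313 0.187]
 [0.537 0.263 0.18 ]
 [0.534 0.279 0.182]
 [0.534 0.247 0.182]
 [0.532 0.25  0.179]
 [0.529 0.245 0.18 ]
 [0.527 0.239 0.179]
 [0.521 0.258 0.181]
 [0.519 0.253 0.179]
 [0.516 0.247 0.178]
 [0.514 0.245 0.172]
 [0.511 0.239 0.179]
 [0.507 0.233 0.184]
 [0.502 0.233 0.183]
 [0.487 0.208 0.171]
 [0.482 0.205 0.174]
 [0.479 0.191 0.174]
 [0.474 0.191 0.171]
 [0.469 0.194 0.169]]
0.19 328
[[0.592 0.302 0.192]
 [0.586 0.291 0.193]
 [0.58  0.304 0.196]
 [0.575 0.3   0.207]
 [0.572 0.302 0.21 ]
 [0.572 0.312 0.195]
 [0.572 0.277 0.198]
 [0.568 0.289 0.206]
 [0.564 0.307 0.209]
 [0.567 0.273 0.194]
 [0.562 0.289 0.209]
 [0.56  0.305 0.207]
 [0.562 0.272 0.194]
 [0.559 0.285 0.196]
 [0.555 0.295 0.202]
 [0.554 0.306 0.196]
 [0.554 0.273 0.192]
 [0.551 0.283 0.196]
 [0.548 0.285 0.196]
 [0.547 0.281 0.19 ]
 [0.54  0.293 0.196]
 [0.538 0.278 0.19 ]
 [0.5   0.221 0.201]
 [0.494 0.219 0.201]
 [0.489 0.219 0.201]
 [0.484 0.208 0.203]]
```

View pics/c.png

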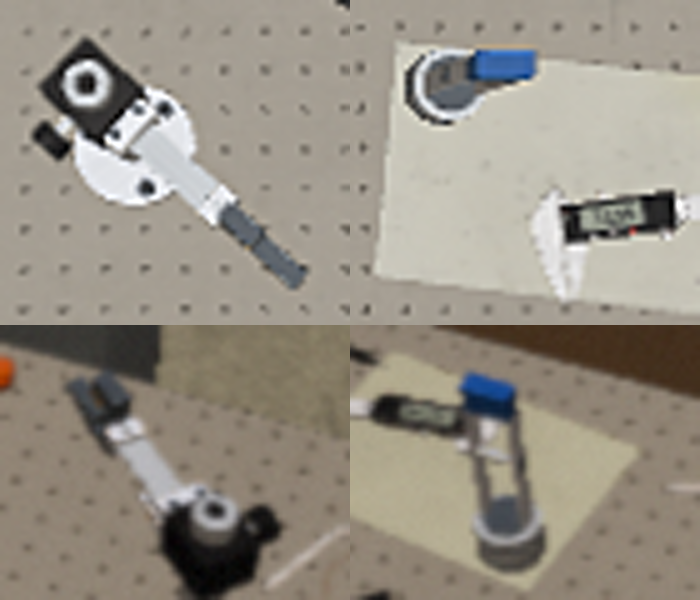

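Top crop: the post's ring is at pixel (192.4,151.6) and the nose tip at about (234.4,190.6). The grip is nearly aligned with world y. Jaw-top depth of about 0.202 gives T at roughly z = 0.168. Next I'll compute the stand axes.

Run:
```python
from h import *
np.set_printoptions(precision=4,suppress=True)
a=eyes.snapshot("top");b=eyes.snapshot("side")
p=onplane(a,192.4,151.6,.21);p2=onplane(b,312.5,207.5,.21)
t=onplane(a,234.4,190.3,.169);t2=onplane(b,270+76/5,165+382/5-65,.17)
print(p,p2,t,t2)
for s,r in((a,(175,135,245,200)),(b,(270,165,340,220))):
    x0,y0,x1,y1=r;P=cloud(s)[y0:y1,x0:x1];k=(P[...,2]>.16);Q=P[k]
    d=np.linalg.norm(Q[:,:2]-p[:2],axis=1);arm=Q[(d>.05)&(d<.16)];jaw=arm[arm[:,2]>.196]
    m=arm[:,:2].mean(0);vt=np.linalg.svd(arm[:,:2]-m)[2][0]; vt*=np.sign(vt[0])
    n=np.array([-vt[1],vt[0]])
    print("yaw",np.arctan2(vt[1],vt[0]),"post off line",(p[:2]-m)@n,"tip dist",((p[:2]-arm[:,:2])@vt).max(),len(jaw),"jaw",jaw[:,2].mean(),jaw[:,2].std(),jaw.mean(0))
    dd=(p[:2]-arm[:,:2])@vt
    for lo in range(60,160,8):
        q=arm[(dd>lo/1e3)&(dd<(lo+8)/1e3)]
        if len(q):print(lo,np.median((q[:,:2]-p[:2])@n),np.median(q[:,2]),q[:,2].max())
```

```text
[0.5653 0.2929 0.21  ] [0.5845 0.2995 0.21  ] [0.4678 0.1851 0.169 ] [0.4688 0.1885 0.17  ]
yaw 0.8354473494129269 post off line -0.0009316917085156909 tip dist 0.14614911541823908 48 jaw 0.2018708040164078 0.0019643607452220196 [0.494  0.2152 0.2019]
60 0.00020976445943391754 0.17959410564494127 0.18306481333659996
68 0.0005114131287482815 0.17898542230962577 0.18184578811899343
76 0.0009148837367628304 0.18022952024588568 0.18646530839411568
84 0.00175846654425074 0.18363539049193744 0.18957951374730375
92 0.0005646196980587186 0.20170358603938932 0.20781748543503586
100 0.0010151059062915504 0.20233851734561958 0.20433571427234298
108 0.0014338253788602204 0.20113169093167904 0.2042463491769324
116 0.0008767236810898493 0.17366562763553461 0.20568107953670545
124 0.001364337546798805 0.1719636631121566 0.17416658570873422
132 0.0007782016127717852 0.17109035933749794 0.17330963320222392
140 0.00023281950835734425 0.1702822084343556 0.1722796712127368
yaw 0.8608458483873754 post off line -0.0005632251435876869 tip dist 0.14718602195250025 39 jaw 0.2014222444340153 0.0025871197342548684 [0.4956 0.2143 0.2014]
60 0.0015678876902643362 0.17908193217569401 0.18173450903590638
68 0.0017519219331268586 0.1795847876021519 0.18311092075146762
76 0.0018244268179388608 0.17983504239315296 0.18808169587890022
84 0.0005475929026028339 0.18398515951882222 0.18953984577490424
92 -0.0005447598580929625 0.19330112304169117 0.20526737187957145
100 -0.0017978242372093248 0.2006857418701682 0.20639885857180107
108 -0.0007287179933304348 0.17737906749776866 0.2051275089870921
116 -0.0018938537520717784 0.17655160146730764 0.20383734550681332
124 -0.002197237840403173 0.17278173351607728 0.17650779886333767
132 0.0016332698170565226 0.17049057770179865 0.1736988914870803
140 0.001161701338934073 0.1693126004420853 0.17267374744874786
```

Run:
```python
from h import *
from scipy.spatial.transform import Rotation as R
s=monitor.sense();r=R.from_quat(s["tool_rot"]).as_matrix()
d=np.array([.477,-.158,.245])-s["tcp_pos"];print(r,r.T@d/.8, d)
```

```text
[[ 9.65672498e-01  2.59762628e-01 -6.85453157e-05]
 [ 2.59762600e-01 -9.65672187e-01  7.86351153e-04]
 [ 1.38072337e-04 -7.77163191e-04 -9.99999688e-01]] [ 5.24381655e-01 -4.35345760e-01  3.32904877e-04] [3.14635489e-01 4.45293036e-01 6.22660215e-05]
```

```bash
python3 -m pendant '[[[0.0403,-0.0335,0,0,0,0,1],[0.0403,-0.0335,0,0,0,0,1],[0.0403,-0.0335,0,0,0,0,1],[0.0403,-0.0335,0,0,0,0,1],[0.0403,-0.0335,0,0,0,0,1],[0.0403,-0.0335,0,0,0,0,1],[0.0403,-0.0335,0,0,0,0,1],[0.0403,-0.0335,0,0,0,0,1],[0.0403,-0.0335,0,0,0,0,1],[0.0403,-0.0335,0,0,0,0,1],[0.0403,-0.0335,0,0,0,0,1],[0.0403,-0.0335,0,0,0,0,1],[0.0403,-0.0335,0,0,0,0,1],[0,0,0,0,0,0.73,1],[0,0,0,0,0,0.73,1],[0,0,0,0,0,0.73,1],[0,0,0,0,0,0,1],[0,0,0,0,0,0,1]]]'
python3 - <<'E'
from h import *
np.set_printoptions(precision=4,suppress=True)
s=monitor.sense();print(s["t"],s["tcp_pos"],s["tool_rot"],s["force"])
w=eyes.snapshot("wrist");save(w,"w")
h=cv2.cvtColor(w["pixels"],cv2.COLOR_RGB2HSV);m=cv2.inRange(h,(100,140,60),(125,255,255))
n,l,st,c=cv2.connectedComponentsWithStats(m);i=1+st[1:,4].argmax();print(st[i],c[i])
P=cloud(w)[l==i];T=P[P[:,2]>.15];print(len(T),T.mean(0),T.min(0),T.max(0))
r=cv2.minAreaRect(T[:,:2].astype(np.float32)*1000);print(r)
E
```

```text
t: 2.1
tcp_pos: [0.4766, -0.1582, 0.2454]
tool_rot: [1.0, 0.001, 0.0, 0.0]
force: [1.1, -0.7, 0.1]
finger_gap: 0.996
gripper_force: 0.0
2.1 [ 0.4766 -0.1582  0.2454] [1.     0.0009 0.     0.    ] [ 1.1277 -0.673   0.0832]
[240 190  43  20 835] [260.7533 199.624 ]
834 [ 0.4778 -0.1596  0.1548] [ 0.4701 -0.1754  0.1521] [ 0.485  -0.1443  0.1573]
((477.6442565917969, -159.7731170654297), (14.813115119934082, 31.08209228515625), 0.609112560749054)
```

View pics/w.png

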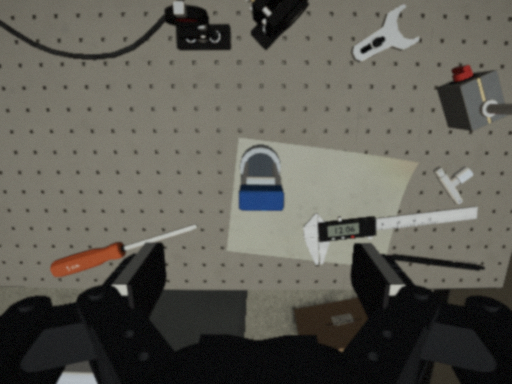

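The wrist view shows the blue grip centred at (261,200), square to the tool. Its centre is at (0.478,-0.160). Now descend and grip.

```bash
python3 -m pendant '[[[0.0013,0.0019,0.03,0,0,0,1],[0,0,0.035,0,0,0,1],[0,0,0.035,0,0,0,1],[0,0,0.024,0,0,0,1],[0,0,0.012,0,0,0,1],[0,0,0,0,0,0,1],[0,0,0,0,0,0,0],[0,0,0,0,0,0,0],[0,0,0,0,0,0,0],[0,0,0,0,0,0,0],[0,0,0,0,0,0,0],[0,0,0,0,0,0,0],[0,0,0,0,0,0,0],[0,0,0,0,0,0,0]]]' 60
```

```text
t: 3.55
tcp_pos: [0.4784, -0.1602, 0.1376]
tool_rot: [1.0, 0.0, 0.001, 0.001]
force: [-0.7, -1.3, 6.1]
finger_gap: 0.389
gripper_force: 60.9
```

```bash
python3 -m pendant '[[[0,0,-0.015,0,0,0,0],[0,0,-0.035,0,0,0,0],[0,0,-0.045,0,0,0,0],[0,0,-0.03,0,0,0,0],[-0.0023,-0.0197,0,0,0,0,0],[-0.0046,-0.0394,0,0,0,0,0],[-0.0046,-0.0394,0,0,0,0,0],[-0.0046,-0.0394,0,0,0,0,0],[-0.0046,-0.0394,0,0,0,0,0],[-0.0046,-0.0394,0,0,0,0,0],[-0.0046,-0.0394,0,0,0,0,0],[-0.0046,-0.0394,0,0,0,0,0],[-0.0046,-0.0394,0,0,0,0,0],[-0.0046,-0.0394,0,0,0,0,0],[-0.0023,-0.0197,0,0,0,0,0]]]'
python3 -m pendant '[[[0,0,0,0,0,-0.5,0],[0,0,0,0,0,-1,0],[0,0,0,0,0,-1,0],[0,0,0,0,0,-1,0],[0,0,0,0,0,-1,0],[0,0,0,0,0,-1,0],[0,0,0,0,0,-1,0],[0,0,0,0,0,-0.5,0],[0,0,0,0,0,0,0],[0,0,0,0,0,0,0],[0,0,0,0,0,0,0]]]'
python3 - <<'E'
from h import *
np.set_printoptions(precision=4,suppress=True)
s=monitor.sense();print(s["t"],s["tcp_pos"],s["tool_rot"],s["force"],s["ft_torque"])
w=eyes.snapshot("wrist");b=eyes.snapshot("side")
c=cv2.resize(b["pixels"][145:225,250:340,::-1],None,fx=4.8,fy=4.8,interpolation=2)
cv2.imwrite("pics/d.png",np.hstack([c[:384],w["pixels"][:,:360,::-1]]))
A=c.shape;print(A)
E
```

```text
t: 5.05
tcp_pos: [0.4374, 0.1583, 0.2348]
tool_rot: [1.0, 0.001, -0.003, -0.0]
force: [-0.7, -0.2, -4.7]
finger_gap: 0.387
gripper_force: 61.2
t: 6.15
tcp_pos: [0.44, 0.1557, 0.2359]
tool_rot: [0.913, 0.407, -0.001, -0.0]
force: [-0.2, -0.3, -4.9]
finger_gap: 0.388
gripper_force: 61.3
6.15 [0.44   0.1557 0.2359] [ 0.9132  0.4075 -0.0008 -0.0003] [-0.2122 -0.2603 -4.8762] [ 0.0242 -0.0108  0.0048]
(384, 432, 3)
```

View pics/d.png

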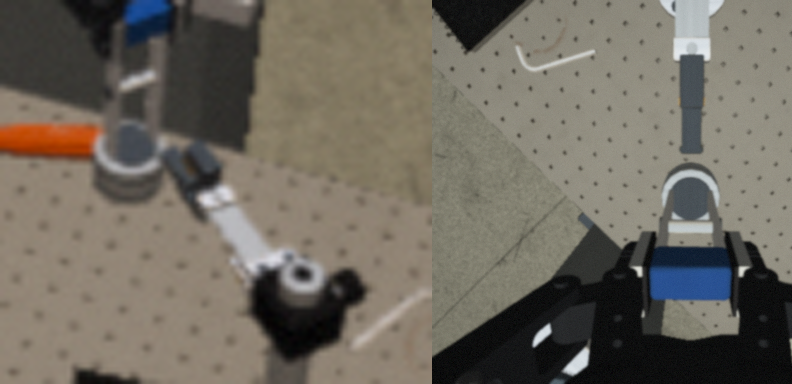

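The wrist view shows the mass axis at u≈690 and the hook at u≈691, so they line up, with the bar above hook height. Next I'll measure the hook from here, then move in over the nose.

```bash
python3 - <<'E'
from h import *
np.set_printoptions(precision=4,suppress=True)
w=eyes.snapshot("wrist");s=monitor.sense();P=cloud(w)[0:160]
u=np.array([np.cos(.839),np.sin(.839)]);n=np.array([-u[1],u[0]])
D=P[...,:2]-s["tcp_pos"][:2];x=D@u;y=D@n;z=P[...,2]
k=(z>.155)&(abs(y)<.02)&(x>.02)&(x<.14)
for lo in np.arange(.02,.14,.004):
    q=k&(x>=lo)&(x<lo+.004)
    if q.sum():print(round(lo,3),q.sum(),np.median(z[q]),y[q].min(),y[q].max(),x[q].min(),x[q].max())
E
python3 -m pendant '[[[0.005,0.001,0,0,0,0,0],[0.01,0,0,0,0,0,0],[0.012,0,0,0,0,0,0],[0.012,0,0,0,0,0,0],[0.012,0,0,0,0,0,0],[0.01,0,0,0,0,0,0],[0.005,0,0,0,0,0,0],[0,0,0,0,0,0,0],[0,0,0,0,0,0,0],[0,0,0,0,0,0,0]]]'
```

```text
0.036 19 0.17080396027233014 -0.005430829167681232 0.005801584387442739 0.03951219901658234 0.03989140884466691
0.04 136 0.1713475366665474 -0.00665975723842644 0.007066186790116837 0.04022040074709988 0.04374032799634188
0.044 130 0.17197858836979563 -0.005343982082024924 0.005772524984464538 0.044037778937091474 0.04799743084155223
0.048 117 0.17275208806232595 -0.005300322159546958 0.005718695070748953 0.04805440590327113 0.051712769524815454
0.052 133 0.17362586336897895 -0.0052435839317931604 0.0056738059048470815 0.05215239773446179 0.055988715874281225
0.056 118 0.17422364154293407 -0.005186342930295001 0.005598230257200464 0.0563797713704696 0.05999944937545061
0.06 128 0.1749846301502532 -0.0051170303929059646 0.005594204352107425 0.060007050501540975 0.06355815921003079
0.064 136 0.17552304137967056 -0.005690456739946597 0.005549726397602897 0.06404669181555099 0.06798119262007
0.068 196 0.20361082264515712 -0.00610967404149599 0.00649614650225579 0.06842997153069379 0.07190270015906919
0.072 193 0.20360533839280698 -0.006048640668305915 0.0064969346406214285 0.072282777230
[... 808 characters left out ...]
434
0.104 248 0.18072039530186113 -0.008985847248190954 0.008371111720743394 0.10413533981954008 0.10798876121976372
0.108 262 0.18055314504605952 -0.008920809247738023 0.008350315201080287 0.10800255301982255 0.11198429059069598
0.112 270 0.1805536119117238 -0.008874155222786917 0.008304514359253515 0.1120080942146057 0.11597536636210337
0.116 267 0.180554011087709 -0.008820344379023619 0.008245889985852241 0.1160074667495486 0.119995039150933
0.12 199 0.18053213625756537 -0.008780241050705523 0.008244146863855108 0.12001090244575391 0.12314393866738974
t: 7.3
tcp_pos: [0.4762, 0.194, 0.2364]
tool_rot: [0.913, 0.408, -0.0, -0.0]
force: [0.0, -0.2, -4.2]
finger_gap: 0.388
gripper_force: 61.2
```

```bash
python3 -m pendant '[[[0,0,0.003,0,0,0,0],[0,0,0.004,0,0,0,0],[0,0,0.003,0,0,0,0],[0,0,0.001,0,0,0,0],[0,0,0,0,0,0,0],[0,0,0,0,0,0,0]]]'
python3 -m pendant '[[[0,0,0.001,0,0,0,0],[0,0,0,0,0,0,0]]]'
python3 -m pendant '[[[0,0,0.001,0,0,0,0],[0,0,0,0,0,0,0]]]'
python3 -m pendant '[[[0,0,0.001,0,0,0,0],[0,0,0,0,0,0,0]]]'
```

```text
t: 7.9
tcp_pos: [0.4767, 0.1943, 0.2277]
tool_rot: [0.913, 0.408, 0.0, 0.0]
force: [-1.1, 0.2, -4.8]
finger_gap: 0.386
gripper_force: 61.2
t: 8.1
tcp_pos: [0.4767, 0.1943, 0.2269]
tool_rot: [0.913, 0.408, -0.0, 0.0]
force: [-0.0, 0.1, -5.3]
finger_gap: 0.387
gripper_force: 61.2
t: 8.3
tcp_pos: [0.4766, 0.1943, 0.226]
tool_rot: [0.913, 0.408, -0.0, -0.0]
force: [0.0, 0.5, -3.7]
finger_gap: 0.386
gripper_force: 61.2
t: 8.5
tcp_pos: [0.4766, 0.1943, 0.2252]
tool_rot: [0.913, 0.408, -0.0, -0.0]
force: [0.4, -0.4, -4.4]
finger_gap: 0.382
gripper_force: 61.2
```

```bash
python3 -m pendant '[[[0,0,0.001,0,0,0,0],[0,0,0,0,0,0,0]]]'|egrep 'tcp|^force'
python3 -m pendant '[[[0,0,0,0,0,0,0]]]'|egrep 'tcp|^force'
python3 -m pendant '[[[0,0,0.001,0,0,0,0],[0,0,0,0,0,0,0]]]'|egrep 'tcp|^force'
python3 -m pendant '[[[0,0,0,0,0,0,0]]]'|egrep 'tcp|^force'
```

```text
tcp_pos: [0.4766, 0.1942, 0.2244]
force: [-0.4, 1.3, -4.7]
tcp_pos: [0.4767, 0.1943, 0.2245]
force: [1.2, 0.6, -4.2]
tcp_pos: [0.4767, 0.1943, 0.2237]
force: [0.5, 0.1, -4.2]
tcp_pos: [0.4767, 0.1943, 0.2237]
force: [0.2, 0.3, -4.1]
```

```bash
python3 -m pendant '[[[0,0,0.001,0,0,0,0],[0,0,0,0,0,0,0]]]'|egrep 'tcp|^force'
python3 -m pendant '[[[0,0,0,0,0,0,0]]]'|egrep 'tcp|^force'
python3 -m pendant '[[[0,0,0.001,0,0,0,0],[0,0,0,0,0,0,0]]]'|egrep 'tcp|^force'
python3 -m pendant '[[[0,0,0,0,0,0,0]]]'|egrep 'tcp|^force'
python3 - <<'E'
from h import *
b=eyes.snapshot("side")
cv2.imwrite("pics/e.png",cv2.resize(b["pixels"][140:220,250:340,::-1],None,fx=6,fy=6,interpolation=2))
E
```

```text
tcp_pos: [0.4767, 0.1943, 0.223]
force: [0.2, 0.3, -3.8]
tcp_pos: [0.4767, 0.1943, 0.223]
force: [0.2, -0.1, -3.5]
tcp_pos: [0.4768, 0.1943, 0.2222]
force: [-0.5, 1.1, -3.9]
tcp_pos: [0.4768, 0.1943, 0.2222]
force: [0.0, 0.4, -3.2]
```

View pics/e.png

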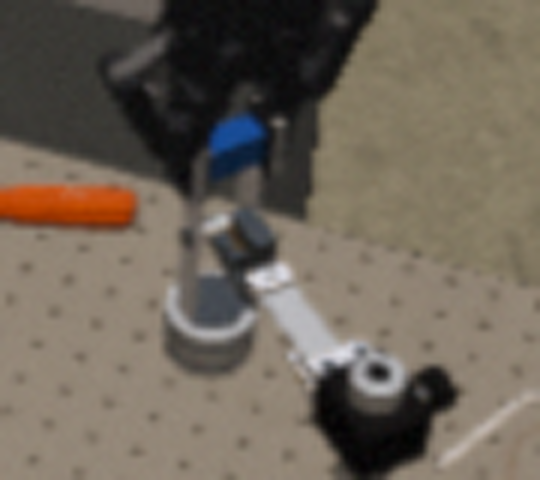

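The side view shows the bar, at about (215,225), lying on the nose just outside the upper jaw. The force has started to fall. One more step will confirm contact.

```bash
python3 -m pendant '[[[0,0,0.001,0,0,0,0],[0,0,0,0,0,0,0]]]'|egrep 'tcp|^force'
for i in 1 2; do python3 - <<'E'
from h import *
eyes.snapshot("top");s=monitor.sense();print(s["force"],s["tcp_pos"])
E
done
```

```text
tcp_pos: [0.4768, 0.1943, 0.2214]
force: [-0.0, -0.4, -2.0]
[-0.42038002  0.68332013 -2.14183399] [0.47683673 0.1943241  0.22144062]
[ 0.076453   -0.2421992  -1.12921868] [0.47683536 0.1943299  0.22147607]
```

Contact confirmed at TCP z≈0.2232, which gives T≈0.168. Now I'll ease the press to about 1 N and slide up the nose.

```bash
python3 -m pendant '[[[0,0,-0.001,0,0,0,0],[0.0013,0,-0.0002,0,0,0,0],[0.0025,0,-0.0004,0,0,0,0],[0.0025,0,-0.0004,0,0,0,0],[0.0025,0,-0.0004,0,0,0,0],[0.0025,0,-0.0004,0,0,0,0],[0.0012,0,-0.0002,0,0,0,0],[0,0,0,0,0,0,0]]]'|egrep 'tcp|^force'
for i in 1 2; do python3 - <<'E'
from h import *
eyes.snapshot("top");s=monitor.sense();print(s["force"],s["tcp_pos"])
E
done
```

```text
tcp_pos: [0.4835, 0.2019, 0.2238]
force: [-1.5, -0.8, -1.7]
[-0.99671853 -0.9622946  -2.8299334 ] [0.48353469 0.2019256  0.22378545]
[-1.43613344 -0.75662317 -1.39058924] [0.48351879 0.2018477  0.22377383]
```

```bash
python3 -m pendant '[[[0,0,-0.0005,0,0,0,0],[0.0012,0,-0.0003,0,0,0,0],[0.0012,0,-0.0003,0,0,0,0],[0.0012,0,-0.0003,0,0,0,0],[0.0012,0,-0.0002,0,0,0,0],[0,0,0,0,0,0,0]]]'|egrep 'tcp|^force'
python3 -m pendant '[[[0.0012,0,0,0,0,0,0],[0.0012,0,0,0,0,0,0],[0,0,0,0,0,0,0]]]'|egrep 'tcp|^force'
python3 -m pendant '[[[0.0012,0,0,0,0,0,0],[0.0012,0,0,0,0,0,0],[0,0,0,0,0,0,0]]]'|egrep 'tcp|^force'
```

```text
tcp_pos: [0.4862, 0.2048, 0.225]
force: [-1.3, -1.3, -0.7]
tcp_pos: [0.4871, 0.2059, 0.2249]
force: [-1.1, -2.5, -1.7]
tcp_pos: [0.4887, 0.2076, 0.225]
force: [-1.1, -1.1, -2.5]
```

```bash
python3 -m pendant '[[[0.0012,0,-0.0005,0,0,0,0],[0.0012,0,0,0,0,0,0],[0,0,0,0,0,0,0]]]'|egrep 'tcp|^force'
python3 -m pendant '[[[0.0012,0,0,0,0,0,0],[0.0012,0,0,0,0,0,0],[0,0,0,0,0,0,0]]]'|egrep 'tcp|^force'
python3 -m pendant '[[[0.0012,0,0,0,0,0,0],[0.0012,0,0,0,0,0,0],[0,0,0,0,0,0,0]]]'|egrep 'tcp|^force'
python3 -m pendant '[[[0.0012,0,0,0,0,0,0],[0,0,0,0,0,0,0],[0,0,0,0,0,0,0]]]'|egrep 'tcp|^force'
```

```text
tcp_pos: [0.4899, 0.209, 0.2254]
force: [-1.7, -1.3, -1.9]
tcp_pos: [0.4912, 0.2105, 0.2254]
force: [-1.5, -1.2, -3.0]
tcp_pos: [0.4927, 0.2121, 0.2253]
force: [-0.1, -0.0, -5.4]
tcp_pos: [0.493, 0.2125, 0.2252]
force: [-0.5, -1.5, -5.3]
```

```bash
for i in 1; do python3 -m pendant '[[[0.0007,0,0,0,0,0,0],[0,0,0,0,0,0,0]]]'|egrep 'tcp|^force'
python3 -m pendant '[[[0.0007,0,0,0,0,0,0],[0,0,0,0,0,0,0]]]'|egrep 'tcp|^force'
python3 -m pendant '[[[0.0007,0,0,0,0,0,0],[0,0,0,0,0,0,0]]]'|egrep 'tcp|^force'; done
```

```text
tcp_pos: [0.4933, 0.2129, 0.2254]
force: [-0.3, -0.4, -5.2]
tcp_pos: [0.4937, 0.2133, 0.2254]
force: [0.1, -1.1, -5.2]
tcp_pos: [0.4942, 0.2138, 0.2254]
force: [-0.0, -0.0, -5.7]
```

```bash
python3 -m pendant '[[[0.0008,0,0,0,0,0,0],[0,0,0,0,0,0,0]]]'|egrep 'tcp|^force'
python3 -m pendant '[[[0.0008,0,0,0,0,0,0],[0,0,0,0,0,0,0]]]'|egrep 'tcp|^force'
python3 -m pendant '[[[0.0008,0,0,0,0,0,0],[0,0,0,0,0,0,0]]]'|egrep 'tcp|^force'
```

```text
tcp_pos: [0.4947, 0.2143, 0.2254]
force: [-1.0, 0.0, -5.5]
tcp_pos: [0.4952, 0.2148, 0.2254]
force: [0.3, 1.1, -6.4]
tcp_pos: [0.4955, 0.2151, 0.2255]
force: [-1.1, -0.9, -4.0]
```

```bash
python3 -m pendant '[[[0.0006,0,0,0,0,0,0],[0,0,0,0,0,0,0]]]'|egrep 'tcp|^force'
python3 -m pendant '[[[0.0006,0,0,0,0,0,0],[0,0,0,0,0,0,0]]]'|egrep 'tcp|^force'
```

```text
tcp_pos: [0.4955, 0.2152, 0.2254]
force: [-0.8, -1.3, -4.4]
tcp_pos: [0.4956, 0.2154, 0.2253]
force: [-1.2, -2.7, -4.1]
```

```bash
python3 -m pendant '[[[-0.0015,0,0,0,0,0,0],[-0.0014,0,0,0,0,0,0],[0,0,0,0,0,0,0]]]'|egrep 'tcp|^force'
python3 -m pendant '[[[0,0,0.001,0,0,0,0],[0,0,0.001,0,0,0,0],[0,0,0.001,0,0,0,0],[0,0,0,0,0,0,0]]]'|egrep 'tcp|^force'
python3 -m pendant '[[[0,0,0.001,0,0,0,0],[0,0,0.001,0,0,0,0],[0,0,0,0,0,0,0]]]'|egrep 'tcp|^force'
```

```text
tcp_pos: [0.495, 0.2145, 0.2257]
force: [0.5, -0.8, -4.6]
tcp_pos: [0.4944, 0.2142, 0.2228]
force: [-0.2, 0.6, -4.7]
tcp_pos: [0.4944, 0.2141, 0.2213]
force: [-0.0, 0.5, -4.0]
```

```bash
python3 -m pendant '[[[0,0,0.001,0,0,0,0],[0,0,0.001,0,0,0,0],[0,0,0.001,0,0,0,0],[0,0,0,0,0,0,0]]]'|egrep 'tcp|^force'
python3 -m pendant '[[[0,0,0.001,0,0,0,0],[0,0,0.001,0,0,0,0],[0,0,0,0,0,0,0]]]'|egrep 'tcp|^force'
python3 -m pendant '[[[0,0,0.001,0,0,0,0],[0,0,0,0,0,0,0]]]'|egrep 'tcp|^force'
python3 -m pendant '[[[0,0,0.001,0,0,0,0],[0,0,0,0,0,0,0]]]'|egrep 'tcp|^force'
```

```text
tcp_pos: [0.4944, 0.2141, 0.2188]
force: [0.5, 0.2, -4.1]
tcp_pos: [0.4944, 0.2141, 0.2173]
force: [0.4, -1.3, -5.1]
tcp_pos: [0.4944, 0.2141, 0.2165]
force: [-0.9, 0.1, -3.8]
tcp_pos: [0.4946, 0.2142, 0.2159]
force: [0.4, 0.6, -3.6]
```

```bash
for k in 1; do python3 -m pendant '[[[0,0,0.0007,0,0,0,0],[0,0,0,0,0,0,0]]]'|egrep 'tcp|^force'
python3 -m pendant '[[[0,0,0.0007,0,0,0,0],[0,0,0,0,0,0,0]]]'|egrep 'tcp|^force'
python3 -m pendant '[[[0,0,0.0007,0,0,0,0],[0,0,0,0,0,0,0]]]'|egrep '^t:|tcp|^force';done
```

```text
tcp_pos: [0.4946, 0.2142, 0.2154]
force: [-0.4, -0.5, -3.5]
tcp_pos: [0.4946, 0.2142, 0.2149]
force: [-0.3, 0.6, -1.3]
t: 17.65
tcp_pos: [0.4947, 0.2143, 0.2144]
force: [-1.1, 0.1, -0.4]
```

```bash
python3 -m pendant '[[[0,0,0.0005,0,0,0,0],[0,0,0,0,0,0,0]]]'|egrep 'tcp|^force'
python3 - <<'E'
from h import *
for i in range(4):
    eyes.snapshot("top");s=monitor.sense();print(s["force"],s["tcp_pos"][2])
b=eyes.snapshot("side");w=eyes.snapshot("wrist")
c=cv2.resize(b["pixels"][150:230,260:340,::-1],None,fx=4.8,fy=4.8,interpolation=2)
cv2.imwrite("pics/f.png",np.hstack([c,w["pixels"][:,60:460,::-1]]))
E
```

```text
tcp_pos: [0.4948, 0.2143, 0.214]
force: [-1.0, 1.5, -0.3]
[0.16544064 1.26828128 0.81029569] 0.214015321355995
[-0.70792867  0.699041    0.64066905] 0.2139692269433696
[-1.50030951  1.5928643   1.17727144] 0.21397454175893563
[0.14415447 1.13717866 1.18618825] 0.21395156660870457
```

View pics/f.png

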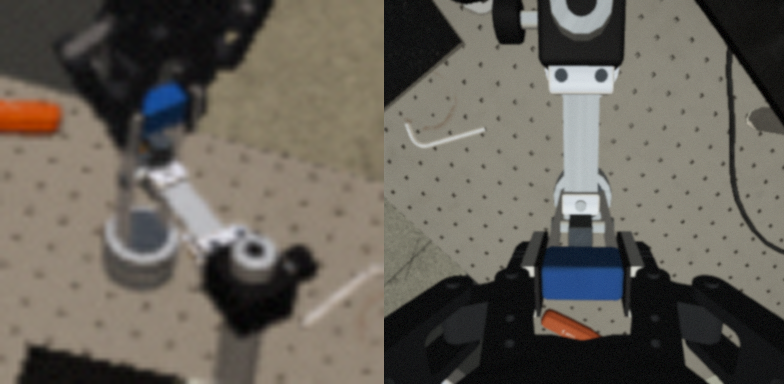

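The bar is in the throat: the side view shows the stirrup around the hook at about (150,165), and the wrist view shows it centred. The gauge carries the full weight plus about 1 N. Releasing softly.

```bash
python3 -m pendant '[[[0,0,-0.0003,0,0,0,0],[0,0,0,0,0,0,0],[0,0,0,0,0,0,0]]]' 20|egrep 'tcp|^force|gri'
python3 -m pendant '[[[0,0,0,0,0,0,0.4],[0,0,0,0,0,0,0.42],[0,0,0,0,0,0,0.44],[0,0,0,0,0,0,0.48],[0,0,0,0,0,0,0.52],[0,0,0,0,0,0,0.6],[0,0,0,0,0,0,0.7],[0,0,0,0,0,0,0.7],[0,0,0,0,0,0,0.7]]]'
python3 - <<'E'
from h import *
b=eyes.snapshot("side");w=eyes.snapshot("wrist")
c=cv2.resize(b["pixels"][150:230,260:340,::-1],None,fx=4.8,fy=4.8,interpolation=2)
cv2.imwrite("pics/g.png",np.hstack([c,w["pixels"][:,60:460,::-1]]))
E
```

```text
tcp_pos: [0.4947, 0.2142, 0.214]
force: [-0.8, 1.3, 0.4]
gripper_force: 61.8
t: 19.35
tcp_pos: [0.4945, 0.2141, 0.214]
tool_rot: [0.913, 0.408, -0.0, -0.0]
force: [0.6, 0.2, -0.3]
finger_gap: 0.699
gripper_force: 0.0
```

View pics/g.png

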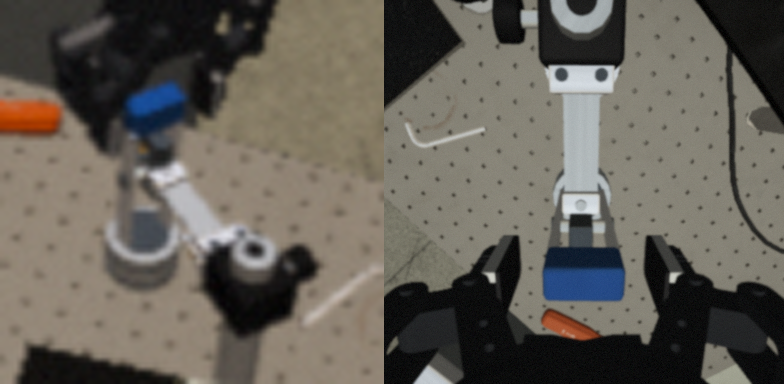

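Released. The block is clear of both pads (wrist view, block u 544–624, pads at about 515 and 650) and the mass hangs still. Retreating straight up, then letting it settle.

```bash
python3 -m pendant '[[[0,0,-0.005,0,0,0,0.7],[0,0,-0.015,0,0,0,0.7],[0,0,-0.025,0,0,0,0.7],[0,0,-0.035,0,0,0,0.7],[0,0,-0.035,0,0,0,0.7],[0,0,-0.03,0,0,0,0.7],[0,0,-0.015,0,0,0,0.7],[0,0,0,0,0,0,0.7],[-0.03,0,0,0,0,0,0.7],[-0.05,0,0,0,0,0,0.7],[-0.05,0,0,0,0,0,0.7],[-0.03,0,0,0,0,0,0.7],[0,0,0,0,0,0,0.7],[0,0,0,0,0,0,0.7],[0,0,0,0,0,0,0.7],[0,0,0,0,0,0,0.7],[0,0,0,0,0,0,0.7],[0,0,0,0,0,0,0.7],[0,0,0,0,0,0,0.7],[0,0,0,0,0,0,0.7]]]'
python3 - <<'E'
from h import *
b=eyes.snapshot("side");t=eyes.snapshot("top")
for i in range(10): b2=eyes.snapshot("side")
print(np.abs(b["pixels"].astype(int)-b2["pixels"])[150:230,260:340].mean())
c=lambda s,x,y:cv2.resize(s["pixels"][y:y+64,x:x+64,::-1],None,fx=6,fy=6,interpolation=2)
cv2.imwrite("pics/i.png",np.hstack([c(b2,262,160),c(t,185,140)]))
E
```

```text
t: 21.45
tcp_pos: [0.4091, 0.1189, 0.3419]
tool_rot: [0.913, 0.408, -0.0, -0.0]
force: [-0.9, 0.1, 0.3]
finger_gap: 0.698
gripper_force: 0.0
1.49734375
```

View pics/i.png

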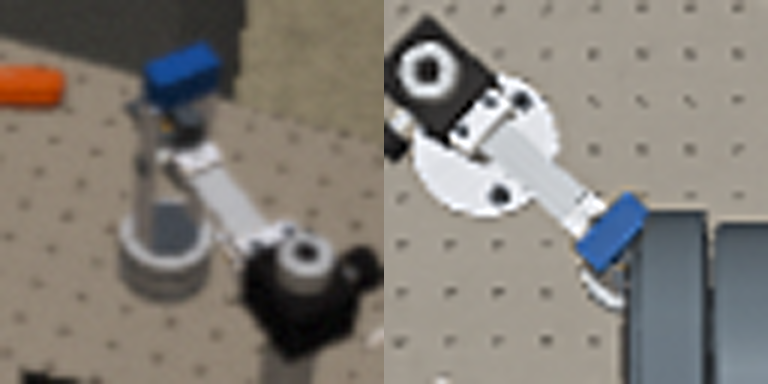

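The mass hangs on the hook, square to the arm, with the blue grip at (180,75) in the side crop, and the gripper is clear. I'll let it settle briefly, then hand in.

```bash
python3 -m pendant '[[[0,0,0,0,0,0,0.7],[0,0,0,0,0,0,0.7],[0,0,0,0,0,0,0.7],[0,0,0,0,0,0,0.7],[0,0,0,0,0,0,0.7],[0,0,0,0,0,0,0.7],[0,0,0,0,0,0,0.7],[0,0,0,0,0,0,0.7],[0,0,0,0,0,0,0.7],[0,0,0,0,0,0,0.7],[0,0,0,0,0,0,0.7],[0,0,0,0,0,0,0.7],[0,0,0,0,0,0,0.7],[0,0,0,0,0,0,0.7],[0,0,0,0,0,0,0.7],[0,0,0,0,0,0,0.7],[0,0,0,0,0,0,0.7],[0,0,0,0,0,0,0.7],[0,0,0,0,0,0,0.7],[0,0,0,0,0,0,0.7]]]'|head -1
python3 -c "
from station import job;print(job.sign_off())"
```

```text
t: 24.05
the job is handed in; nothing more can be done
None
```

The test mass now hangs in the gauge's throat with the robot well clear, and the job was handed in at about 24 s; the cameras can't resolve the keeper, and the gauge reading isn't available, so I couldn't confirm that the keeper shut or read the gauge directly.

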